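Find the hose nut that fits the thread gauge

ROBOT

A 7-joint arm with a two-finger parallel gripper is mounted at the origin on the work surface. World frame = base frame: x ahead of the robot, y to its left, z up, the work surface at z = 0. Lengths are in mm, angles in rad, forces in N, time in s.
With the tool pointing down it reaches from about 400 to 875 mm from the base axis. Payload 4.4 kg.
Tool frame: the origin (TCP) lies on the centre line of the jaws, within the pads' length; the fingertips stand 19 mm ahead of it and the grasp point (between the pads) is the TCP; z points along the fingers, y is the line along which they close (so a half turn about z gives the same grasp; the last joint's range is limited). The gripper opens to 85 mm and grips with 20 to 120 N. Pads are 22 mm wide; open, the fingers measure 114 mm over their backs; the gripper's body (76 mm by 85 mm) begins 54 mm behind the grasp point. The pads swing forward as they close: fully open they stand 13 mm farther back than shut.
Start: joints at [1.252, 0.628, 0.038, 1.517, -0.027, 0.996, -0.02], TCP at [162.602, -629.347, 250.313] pointing down, gripper open.
Joint ranges: [-3.06, 3.06], [-0.37, 2.12], [-1.25, 1.32], [0.18, 2.47], [-1.1, 4.24], [0.23, 1.98], [-2.94, 2.94]. Speed limits (rad/s): [2.57, 2.57, 3.14, 3.14, 3.14, 3.14, 3.14].

INTERFACE

Orientations are given as [roll, pitch, yaw] about the fixed x, y, z axes, in that order (R = Rz(yaw) Ry(pitch) Rx(roll)).
In Python, from cell import ctrl, viewer, silhouettes gives the robot as it stands.
- The arm moves only by the shell command python3 -m creep 'ROWS'. ROWS is JSON, a list of rows, each an object with "jaw": the gripper command: -1 is shut, 1 is fully open, values between are in proportion; "xyz": the shift along the tool's x, y, z in mm, a list of three; "angular": the turn, a rotation vector about the tool's x, y, z in rad, a list of three. In form: [{"jaw": jaw, "xyz": [tx, ty, tz], "angular": [rx, ry, rz]}, ...]. A call has 1 to 12 rows; each row is the pose to reach, as a shift and turn from the pose commanded when the call began, along the tool's axes at that moment; what a row does not reach only later rows make up. A row lasts 1/8 s, in which the tool goes at most 62.5 mm and 10.7 degrees, less where a joint would pass 70% of its speed; a pose out of reach is approached as far as the arm can. A call with a gripper value outside its range is refused whole. The fingers move at their own pace and stop on an object; the grip force is fixed at half the most. Time passes only in rows, so rows that repeat a pose let the fingers close. It gives the time, the measured TCP pose, the force, the opening and the grip force at its end, in the units of the state.
- ctrl.read_state(): the state, without advancing time (a new reading comes with each control period).
- viewer.get_image(name): name is "scene" or "top" or "wrist"; returns (picture, depth): 400x640x3 uint8, red, green, blue; 400x640 float32, mm along the optical axis (not along the pixel's ray), 0 where there is no reading.
- viewer.camera_model(name): a dict with "fx", "fy", "cx", "cy" (pixels), "T" (4x4, takes a point from camera to world coordinates). Camera axes: x right, y down, z forward; pixel columns grow to the right and rows downward; lengths in mm; the calibration is good to about 2 mm. The wrist camera is an equidistant fisheye: a pixel r from the principal point sees the ray r / f radians off the axis. A picture is of the moment at which its call begins: read the wrist's pose just before it. camera_model takes no time and is no camera call; for the wrist camera it gives the pose at the moment of the call.
- ctrl.finish_job(): hands the job in; it is judged then, once.
Trained networks look in the newest picture that a camera, given by its name, has taken for a name from the list of things; names that differ only in an ending like _2 or _b are one class to them, and where a whole thing is asked for, a point or a joint stands for the part that bears it (a point fixed in the world has none). Each returns a list of dicts, best first, with "score" (0 to 1); they miss things now and then, are a little off and sometimes report something else, mostly with a low value. They report only what shows in the picture. A call takes as long as a camera call. They do not tell look-alikes from the thing itself.
- silhouettes(camera, target): "pixels" (400x640 bool, what is visible of it) and "xy" ([column, row] in pixels, amid what is visible of it).
The state is a dict: "clock": time; "qpos": joint angles; "qd": joint speeds; "tau": joint torques, N m; "eef_pos": TCP position; "tool_rot": TCP orientation; "force": force on the tool from outside, world axes, zero at the start; "torque": the same for the moment, N m; "width": finger opening in mm; "gripper_force": force on a finger pad.
Only numpy, scipy, OpenCV 4.12 (cv2) and the standard library are available. Lean on these libraries where they do the work, as an engineer would, in place of code of your own. Each camera call takes 0.05 s, during which the arm holds its last target. There are 200 camera calls.

TASK

Two hose nuts on the bench look alike, but only one suits the thread gauge on the blue stand: it screws down until it sits on the stand's collar, while the other binds a few millimetres short. Screw them on by feel, without ever forcing the thread, to find out which is which: leave the right one screwed fully home on the gauge and put the other in the red reject tray. Leave everything else on the bench where it is.

Things in the scene. Friction and masses are not known exactly. Their poses are not given: they have to be found in the camera images.
- nut_a_center (a point): steel hose nut A, twin of the other: hexagon 58 mm across flats, 67 over corners, 38 tall, about 0.4 kg, bore 38 mm, standing upright on the bench. Point: on its axis, half-way up; z up; x square to one of the six flats (one every 60 deg). Inside are three short thread lugs, 24 mm above the underside, and in the underside a seat counterbore, hidden from above, that differs between the two nuts
- nut_b_center (a point): steel hose nut B, twin of the other: hexagon 58 mm across flats, 67 over corners, 38 tall, about 0.4 kg, bore 38 mm, standing upright on the bench. Point: on its axis, half-way up; z up; x square to one of the six flats (one every 60 deg). Inside are three short thread lugs, 24 mm above the underside, and in the underside a seat counterbore, hidden from above, that differs between the two nuts
- stand: blue gauge stand, fixed to the bench: 110 mm square foot 12 mm thick, pedestal, round collar of 56 mm diameter on top. Origin under the centre of the foot, z up. The collar's flat top, on which the right nut ends up sitting, is 66 mm above the origin; the thread gauge to use stands on it, on the same axis. Which of the two gauges that is, and so which nut is right, changes from start to start
- collar (a point): centre of the collar's top face. A nut lowered over the gauge lands on its ribs, underside 8 to 15 mm over the collar (depends on the unmarked thread start). Clockwise turning lowers it 1 mm per 12 deg, freely (under 0.2 N m), to the collar (0 mm: right nut) or to where it binds (5 mm: wrong nut); up to 20 deg more take up play, then it is tight. 0.3 N m is snug, 0.6 N m held is forcing
- plug_p: steel thread gauge with three brass ribs, fixed, on the blue stand or, as the spare that is not to be used, on a wooden block at the back. Origin on its axis at its foot (level with the collar's top), z up. 53 mm tall, tapered nose, core 26 mm, 35 mm over the ribs; three-start right-hand thread, lead 30 mm a turn, rib tops 37 mm up; where they start is not marked. Seat boss at the foot: 49 mm diameter, 5 mm high
- plug_q: the other thread gauge, on whichever of the two places the first is not; same size, thread and frame, only its seat boss differs: 43 mm diameter, 11 mm high. On both gauges the three rib tops are 120 deg apart: a nut lug set down just anticlockwise past a rib top lands lowest, one just short of the next top highest. A nut whose counterbore does not suit the boss of the gauge on the stand cannot go home
- reject_tray: open red sheet-metal reject tray, fixed, 150 mm (x) by 190 mm (y), 45 mm high, walls and floor 3 mm. Origin under its centre, z up
- spray_can: aluminium spray can with blue label, 66 mm diameter, 190 mm tall, standing; bystander. Origin under its centre
- oil_bottle: yellow oil bottle with red cap, 54 mm diameter, 140 mm tall, standing; bystander. Origin under its centre
- coffee_can: open red tin can, 100 mm diameter, 130 mm tall, standing; bystander. Origin under its centre
- hammer: hammer lying on the bench, handle to its -x; bystander
- wrench: steel spanner, 190 mm long, lying behind the stand along its own x; bystander
- sleeve: round brass sleeve, 48 mm diameter, 45 mm tall, standing near the nuts; bystander. Origin under its centre
Mind the look-alikes: they are no part of the job. Leave any purple look-alike of the reject_tray alone. What is shaped like the part that bears nut_a_center but pink is not meant.

How it is judged (in metres and radians):
At the end, for the whole second after the job is handed in: One nut sits upright on the stand's collar, screwed fully home over the gauge (within 1.5 mm of the collar and 3 mm of the axis); the other lies wholly inside the red reject tray; both are at rest and released (((horizontal distance between nut_a_center and stand below 0.003 m and z of nut_a_center in the frame of stand below 0.0865 m and angle between nut_a_center's own z axis and vertical below 0.06 rad and x of nut_b_center in the frame of reject_tray between -0.055 and 0.055 m and y of nut_b_center in the frame of reject_tray between -0.075 and 0.075 m and z of nut_b_center in the frame of reject_tray below 0.045 m) or (horizontal distance between nut_b_center and stand below 0.003 m and z of nut_b_center in the frame of stand below 0.0865 m and angle between nut_b_center's own z axis and vertical below 0.06 rad and x of nut_a_center in the frame of reject_tray between -0.055 and 0.055 m and y of nut_a_center in the frame of reject_tray between -0.075 and 0.075 m and z of nut_a_center in the frame of reject_tray below 0.045 m)) and linear speed of each of nut_a, nut_b below 0.02 m/s); the robot touches nothing.
It fails at once if a nut is forced on the gauge or its stand (contact forces adding up to over 300 N, as when over about 0.6 N m is held on a nut that has stopped) (contact force between any of nut_a, nut_b and plug_p above 300 N or contact force between any of nut_a, nut_b and plug_q above 300 N or contact force between any of nut_a, nut_b and stand above 300 N).
It fails at once if another thing on the bench is moved by more than 15 mm (distance of any of spray_can, oil_bottle, coffee_can, hammer, wrench, sleeve from where it was at the start of the episode above 0.015 m).
It also fails if it takes over 72 s, if anything falls off the work surface, if the arm or the gripper's body presses on something with over 40 N, if the wrist force passes 120 N, or if a joint passes its speed limit or range.

## Working session

There is one attempt and no reset: what is moved stays moved. The work goes in short steps, Python scripts to look and compute and a shell command to move; the robot and the scene stay as the last step left them, time stands still between calls to the robot, and variables do not carry over. Pictures are saved under pics/ and viewed, at most 10 in all, crops included, and the job is handed in when it is done.

```bash
ls; mkdir -p pics; cat > h.py <<'E'
import numpy as np, cv2, json
from cell import ctrl, viewer, silhouettes
def pts(name, depth, mask=None):
    m=viewer.camera_model(name); v,u=np.nonzero((depth>0)&(mask if mask is not None else True))
    z=depth[v,u]; p=np.c_[(u-m['cx'])/m['fx']*z,(v-m['cy'])/m['fy']*z,z]
    return p@m['T'][:3,:3].T+m['T'][:3,3]
E
python3 - <<'E'
from h import *
for n in ['scene','top']:
    im,d=viewer.get_image(n); cv2.imwrite(f'pics/{n}0.png',im[:,:,::-1]); np.save(n+'d.npy',d)
    for t in ['nut_a_center','stand','reject_tray','plug_p','sleeve']:
        for r in silhouettes(n,t)[:4]:
            p=pts(n,d,r['pixels']); 
            if len(p)==0: continue
            hi=p[p[:,2]>p[:,2].max()-6]
            print(n,t,round(r['score'],2),np.round(r['xy']),r['pixels'].sum(),'med',np.median(p,0).round(),'top',hi.mean(0).round(1),((hi.max(0)+hi.min(0))/2).round(1),'col',im[r['pixels']].mean(0).round())
s=ctrl.read_state(); print({k:np.round(v,3) for k,v in s.items()})
E
```

```text
pics
scene nut_a_center 0.8 [401. 291.] 611 med [646. 279.  32.] top [637.8 276.9  37.8] [638.3 275.7  38.9] col [218. 129. 151.]
scene nut_a_center 0.72 [358. 260.] 358 med [620. 156.  34.] top [768.4 240.2 189.7] [768.3 240.1 189.7] col [167. 161. 156.]
scene stand 0.94 [329. 208.] 985 med [530. -30.  12.] top [529.1 -33.6  65.3] [522.4 -40.3  66. ] col [ 49.  91. 143.]
scene reject_tray 0.86 [266. 169.] 2511 med [ 517. -307.   12.] top [ 536.5 -294.4   44.3] [ 524.9 -300.7   45.3] col [183.  31.  21.]
scene reject_tray 0.56 [342. 145.] 2141 med [ 268. -216.   14.] top [ 282.7 -204.9   44.2] [ 279.5 -211.9   45.3] col [120.  54. 143.]
scene plug_p 0.66 [331. 188.] 226 med [521. -37.  88.] top [516.5 -41.2 117.4] [516.1 -41.7 117.6] col [176. 158. 135.]
scene sleeve 0.91 [460. 299.] 495 med [564. 388.  32.] top [554.9 387.6  44.3] [551.3 387.6  44.3] col [167. 126.  44.]
top nut_a_center 0.64 [198. 163.] 290 med [631. 273.  37.] top [630.1 276.4  40.7] [629.5 274.6  41.9] col [189. 128. 140.]
top nut_a_center 0.57 [244. 174.] 273 med [621. 165.  37.] top [623.2 164.9  40.7] [624.1 1
[... 593 characters left out ...]
08.1 -44.7 121.3] [508.5 -45.3 122. ] col [145. 132. 120.]
top sleeve 0.5 [168. 188.] 242 med [548. 386.  40.] top [548.8 387.7  47.1] [546.7 386.7  48.2] col [149. 119.  71.]
{'clock': np.float64(0.6), 'qpos': array([ 1.252,  0.628,  0.038,  1.517, -0.027,  0.996, -0.02 ]), 'qd': array([ 0.   ,  0.001,  0.001, -0.   , -0.001, -0.   ,  0.   ]), 'tau': array([-1.0000e-03, -5.6298e+01,  1.2240e+00, -1.9370e+01,  1.1000e-02,
        2.0000e-03, -0.0000e+00]), 'eef_pos': array([ 162.598, -629.353,  250.319]), 'tool_rot': array([ 3.142, -0.   ,  0.253]), 'force': array([ 0.895, -0.61 , -0.412]), 'torque': array([0.022, 0.036, 0.018]), 'gripper_force': np.float64(0.0), 'width': np.float64(85.426)}
```

```bash
python3 - <<'E'
import cv2
a=cv2.imread('pics/scene0.png');b=cv2.imread('pics/top0.png')
cv2.imwrite('pics/s1.png',cv2.resize(a[90:350,180:520],None,fx=2.3,fy=2.3))
cv2.imwrite('pics/t1.png',cv2.resize(b[80:330,120:460],None,fx=2.3,fy=2.3))
E
```

```text
(no output)
```

View pics/s1.png

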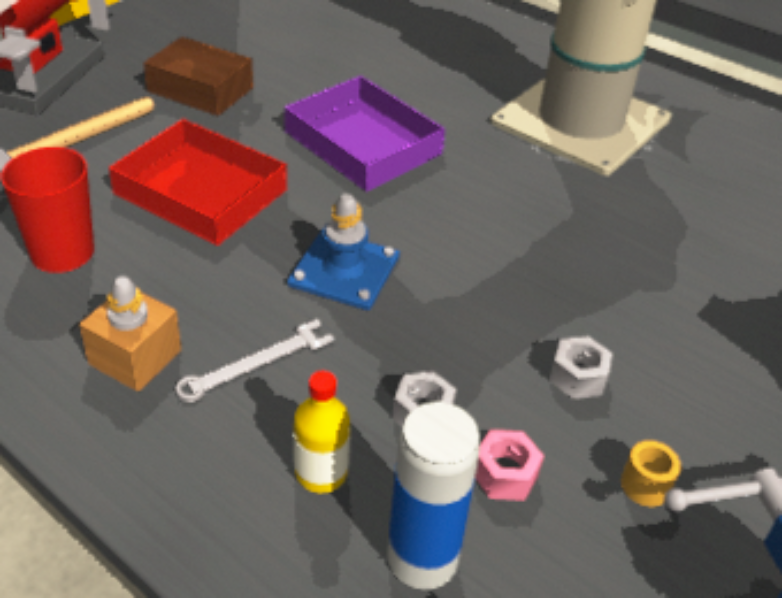

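View pics/t1.png

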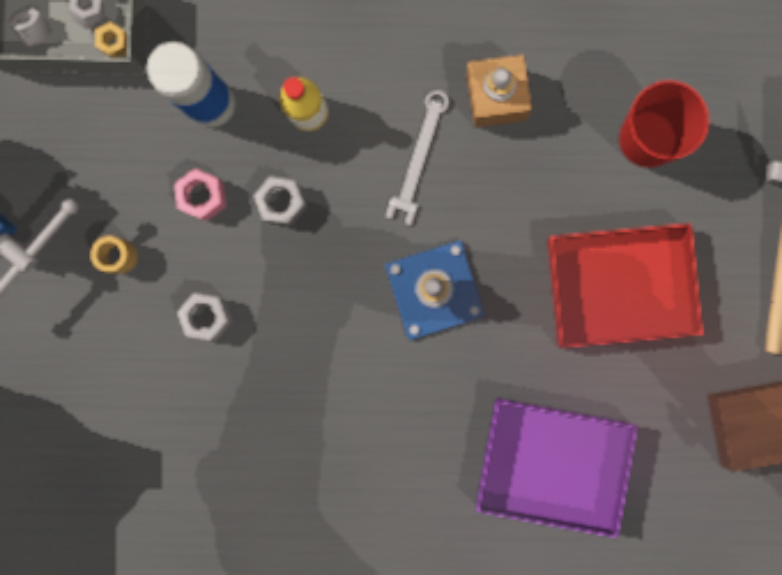

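Scene view: grey nuts at full-image pixels (top) ≈(208,218) and (241,167). They could be taken for the pink nut (206,164), the brass sleeve (168,190) and the parts in the box at top left. The gauge on the blue stand is at (309,205) and its spare on the wooden block at (337,117). The red tray is at (392,204), with the purple look-alike at (361,283) and the red can at (408,133). I choose the two grey nuts, the blue stand and the red tray.

```bash
python3 - <<'E'
from h import *
im=cv2.imread('pics/top0.png'); d=np.load('topd.npy')
m=viewer.camera_model('top'); T=m['T']
def onplane(u,v,z):
    r=T[:3,:3]@np.array([(u-m['cx'])/m['fx'],(v-m['cy'])/m['fy'],1]); return T[:3,3]+r*(z-T[2,3])/r[2]
for n,u,v,z in [('n1',208,218,38),('n2',241.3,167,38),('plug',309,205,119)]: print(n,onplane(u,v,z).round(1))
w=viewer.camera_model('wrist'); s=ctrl.read_state()
from scipy.spatial.transform import Rotation as R
Rt=R.from_euler('xyz',s['tool_rot']).as_matrix()
print({k:w[k] for k in ['fx','fy','cx','cy']}); print((Rt.T@(w['T'][:3,3]-s['eef_pos'])).round(1)); print((Rt.T@w['T'][:3,:3]).round(3))
print('to plug, tool axes',Rt.T@(np.array([512,-43,250])-s['eef_pos']))
c=np.vstack([cv2.resize(im[135:250,180:275],None,fx=5,fy=5)])
cv2.imwrite('pics/c1.png',c)
E
```

```text
n1 [465.4 263.7  38. ]
n2 [624.5 166.2  38. ]
plug [508.5 -45.4 119. ]
{'fx': 309.70691628693146, 'fy': 309.70691628693146, 'cx': 319.25145719571503, 'cy': 202.01151422133265}
[  83.5    0.5 -123.7]
[[-0.    -0.945 -0.328]
 [ 1.    -0.     0.001]
 [-0.001 -0.328  0.945]]
to plug, tool axes [ 4.84951172e+02 -4.80326583e+02  3.21304220e-01]
```

View pics/c1.png

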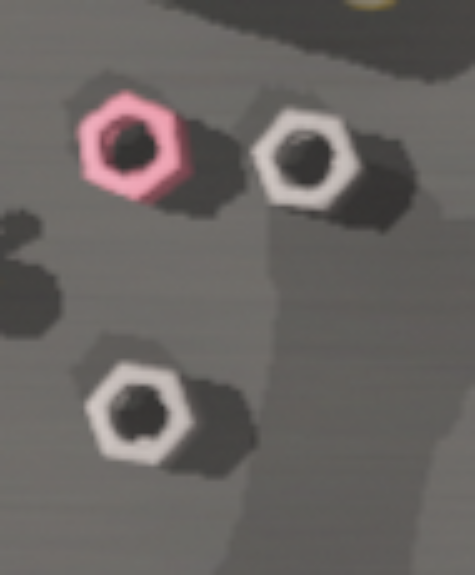

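```bash
python3 -m creep '[{"jaw":1,"xyz":[120,-120,0],"angular":[0,0,-0.4]},{"jaw":1,"xyz":[485,-480,0],"angular":[0,0,-1.7]},{"jaw":1,"xyz":[485,-480,0],"angular":[0,0,-1.7]},{"jaw":1,"xyz":[485,-480,0],"angular":[0,0,-1.7]},{"jaw":1,"xyz":[485,-480,0],"angular":[0,0,-1.7]},{"jaw":1,"xyz":[485,-480,0],"angular":[0,0,-1.7]},{"jaw":1,"xyz":[485,-480,0],"angular":[0,0,-1.7]},{"jaw":1,"xyz":[485,-480,0],"angular":[0,0,-1.7]},{"jaw":1,"xyz":[485,-480,0],"angular":[0,0,-1.7]},{"jaw":1,"xyz":[485,-480,0],"angular":[0,0,-1.7]},{"jaw":1,"xyz":[485,-480,0],"angular":[0,0,-1.7]},{"jaw":1,"xyz":[485,-480,0],"angular":[0,0,-1.7]}]'
python3 -c "
from h import *
s=ctrl.read_state();print(s['clock'],s['qpos'].round(3),s['eef_pos'].round(1),s['tool_rot'].round(3))"
```

```text
clock: 2.1
eef_pos: [514.4, -37.6, 250.8]
tool_rot: [3.138, -0.002, 1.961]
force: [-0.4, -0.8, 0.1]
width: 85.5
gripper_force: 0.0
2.1 [ 0.358  0.47  -0.485  1.88   0.279  0.855  0.124] [514.4 -37.6 250.8] [ 3.138e+00 -2.000e-03  1.961e+00]
```

```bash
cat >> h.py <<'E'
from scipy.spatial.transform import Rotation as R
def fish(m,uv,z):
    uv=np.atleast_2d(uv).astype(float); d=(uv-[m['cx'],m['cy']])/m['fx']; th=np.linalg.norm(d,axis=1)+1e-9
    r=np.c_[d/th[:,None]*np.sin(th)[:,None],np.cos(th)]@m['T'][:3,:3].T
    return m['T'][:3,3]+r*((z-m['T'][2,3])/r[:,2])[:,None]
def wrist(tag):
    m=viewer.camera_model('wrist'); s=ctrl.read_state(); im,d=viewer.get_image('wrist')
    cv2.imwrite(f'pics/{tag}.png',im[:,:,::-1]); np.savez(f'{tag}.npz',d=d,T=m['T'],eef=s['eef_pos'],rot=s['tool_rot'],K=[m['fx'],m['cx'],m['cy']])
    return m,s,im,d
E
python3 - <<'E'
from h import *
m,s,im,d=wrist('w1')
m,s,im,d=wrist('w2')
print(s['clock'],s['eef_pos'].round(1),s['tool_rot'].round(4),np.abs(s['qd']).max())
for t in ['plug_p','stand']:
    for r in silhouettes('wrist',t)[:3]:
        print(t,r['score'],r['xy'],r['pixels'].sum(),[fish(m,r['xy'],z)[0].round(1) for z in (12,66,119)])
E
```

```text
2.15 [512.9 -41.  250.4] [ 3.1407e+00 -4.0000e-04  1.9574e+00] 0.05638868484804506
plug_p 0.91 [314.0, 186.9] 1827 [array([514.2, -64.3,  12. ]), array([509.1, -49.3,  66. ]), array([504.1, -34.5, 119. ])]
plug_p 0.68 [475.9, 308.4] 393 [array([ 835.9, -154.4,   12. ]), array([ 782.8, -125.9,   66. ]), array([730.8, -98. , 119. ])]
stand 0.81 [317.7, 161.4] 6267 [array([506.5, -33.2,  12. ]), array([502.6, -22.8,  66. ]), array([498.7, -12.6, 119. ])]
```

View pics/w2.png

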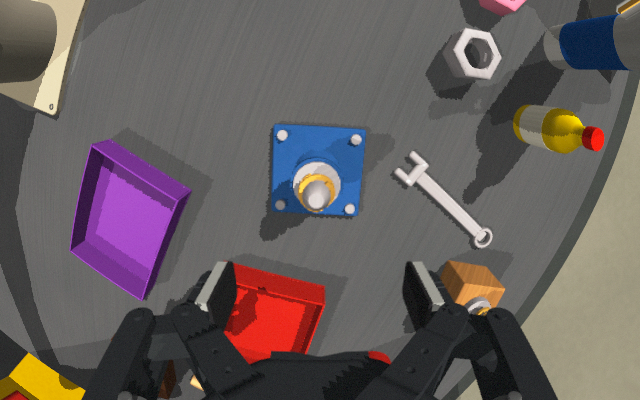

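The picture shows the blue stand with its gauge tip at about (317,190) and foot corners at (275,126), (366,126), (358,216) and (272,214). The second grey nut is at (473,54), and the red tray is partly behind the gripper.

```bash
python3 - <<'E'
from h import *
f=np.load('w2.npz'); K=f['K']; m=dict(fx=K[0],cx=K[1],cy=K[2],T=f['T'])
im=cv2.imread('pics/w2.png'); hsv=cv2.cvtColor(im,cv2.COLOR_BGR2HSV)
b=cv2.inRange(hsv,(98,120,50),(118,255,255)); b[:100]=0;b[230:]=0;b[:,:250]=0;b[:,390:]=0
v,u=np.nonzero(b); P=fish(m,np.c_[u,v],12)[:,:2]
r=cv2.minAreaRect(P.astype(np.float32)); print('foot',r)
bolts=fish(m,[(282,135),(356,139.5),(349.5,209),(280.5,205)],14); print(bolts.round(1),bolts.mean(0))
# depth-based: top slices of plug & boss
d=f['d']; vv,uu=np.mgrid[150:225,270:370]; 
z=d[150:225,270:370].ravel(); uv=np.c_[uu.ravel(),vv.ravel()]
dd=(uv-[m['cx'],m['cy']])/m['fx']; th=np.linalg.norm(dd,axis=1)+1e-9
ray=np.c_[dd/th[:,None]*np.tan(th)[:,None],np.ones(len(z))]*z[:,None]
W=ray@m['T'][:3,:3].T+m['T'][:3,3]
for a,c in [(60,68),(69,73),(75,79),(113,117),(117,125)]:
    k=W[(W[:,2]>a)&(W[:,2]<c)]; print(a,len(k),k[:,:2].min(0).round(1) if len(k) else '',k[:,:2].max(0).round(1) if len(k) else '')
k=W[W[:,2]>116]; print('tip',k.mean(0), W[:,2].max())
h,e=np.histogram(W[:,2],bins=np.arange(8,126,3)); print(list(zip(e.astype(int),h)))
E
```

```text
foot ((509.685791015625, -44.69542694091797), (109.24483489990234, 109.83736419677734), 18.604707717895508)
[[ 455.8  -19.    14. ]
 [ 537.9    8.7   14. ]
 [ 565.6  -73.6   14. ]
 [ 484.2 -101.1   14. ]] [510.8574037  -46.26230984  14.        ]
60 432 [482.3 -71.7] [538.1 -17.2]
69 658 [485.6 -66.8] [533.9 -21.3]
75 0  
113 180 [499.  -56.1] [521.  -33.9]
117 265 [501.4 -53.9] [518.2 -37.3]
tip [506.47567125 -35.45248581 147.12018665] 374.1709105798202
[(np.int64(8), np.int64(253)), (np.int64(11), np.int64(2798)), (np.int64(14), np.int64(192)), (np.int64(17), np.int64(168)), (np.int64(20), np.int64(33)), (np.int64(23), np.int64(1)), (np.int64(26), np.int64(0)), (np.int64(29), np.int64(0)), (np.int64(32), np.int64(0)), (np.int64(35), np.int64(0)), (np.int64(38), np.int64(0)), (np.int64(41), np.int64(0)), (np.int64(44), np.int64(0)), (np.int64(47), np.int64(0)), (np.int64(50), np.int64(0)), (np.int64(53), np.int64(0)), (np.int64(56), np.int64(4)), (np.int64(59), np.int64(22)), (np.int64(62), np.int64(44)), (np.int64(65), np.int64(372)), (np.int64(68), np.int64(304)), (np.int64(71), np.int64(373)), (np.int64(74), np.int64(0)), (np.int64(77), np.int64(0)), (np.int64(80), np.int64(0)), (np.int64(83), np.int64(1)), (np.int64(86), np.int64(15)), (np.int64(89), np.int64(25)), (np.int64(92), np.int64(82)), (np.int64(95), np.int64(118)), (np.int64(98), np.int64(137)), (np.int64(101), np.int64(99)), (np.int64(104), np.int64(25)), (np.int64(107), np.int64(35)), (np.int64(110), np.int64(143)), (np.int64(113), np.int64(135)), (np.int64(116), np.int64(179)), (np.int64(119), np.int64(131)), (np.int64(122), np.int64(0))]
```

```bash
python3 -m creep '[{"jaw":1,"xyz":[60,14,0],"angular":[0,0,-0.18]},{"jaw":1,"xyz":[120,28,20],"angular":[0,0,-0.36]},{"jaw":1,"xyz":[180,42,50],"angular":[0,0,-0.54]},{"jaw":1,"xyz":[240,56,75],"angular":[0,0,-0.72]},{"jaw":1,"xyz":[300,71,95],"angular":[0,0,-0.9]},{"jaw":1,"xyz":[300,71,100],"angular":[0,0,-1.08]},{"jaw":1,"xyz":[300,71,100],"angular":[0,0,-1.26]},{"jaw":1,"xyz":[300,71,100],"angular":[0,0,-1.44]},{"jaw":1,"xyz":[300,71,100],"angular":[0,0,-1.62]},{"jaw":1,"xyz":[300,71,100],"angular":[0,0,-1.62]},{"jaw":1,"xyz":[300,71,100],"angular":[0,0,-1.62]}]'
cat >> h.py <<'E'
def world(f):
    K=f['K']; m=dict(fx=K[0],cx=K[1],cy=K[2],T=f['T']); vv,uu=np.mgrid[0:400,0:640]; uv=np.c_[uu.ravel(),vv.ravel()]; z=f['d'].ravel()
    dd=(uv-[m['cx'],m['cy']])/m['fx']; th=np.linalg.norm(dd,axis=1)+1e-9
    W=(np.c_[dd/th[:,None]*np.tan(th)[:,None],np.ones(len(z))]*z[:,None])@m['T'][:3,:3].T+m['T'][:3,3]
    W[z<=0]=-1e3; return W
def nutfit(W,guess,lo=34,hi=42,rad=45):
    k=W[(W[:,2]>lo)&(W[:,2]<hi)&(np.hypot(*(W[:,:2]-guess).T)<rad)][:,:2]
    hull=cv2.convexHull(k.astype(np.float32))[:,0]
    # hexagon across flats 58: maximise support fit
    from scipy.optimize import least_squares
    def res(p):
        a=p[2]+np.arange(6)*np.pi/3; n=np.c_[np.cos(a),np.sin(a)]
        return ((hull-p[:2])@n.T).max(1)-29
    best=min((least_squares(res,[*hull.mean(0),t],loss='soft_l1') for t in np.radians([-20,0,20])),key=lambda r:r.cost)
    return best.x[:2],np.degrees(best.x[2])%60,best.cost,len(k)
E
python3 - <<'E'
from h import *
m,s,im,d=wrist('w3')
print(s['clock'],s['qpos'].round(2),s['eef_pos'].round(1),s['tool_rot'].round(4),np.abs(s['qd']).max())
W=world(np.load('w3.npz')); print(nutfit(W,[465,264]))
E
```

```text
clock: 3.68
eef_pos: [466.7, 260.4, 150.3]
tool_rot: [-3.141, -0.0, -2.715]
force: [0.2, -0.4, -0.1]
width: 85.6
gripper_force: 0.0
3.675 [-0.05  0.73 -0.81  1.92  0.73  0.81  0.73] [466.7 260.4 150.3] [-3.141  -0.     -2.7152] 0.010344503762716265
(array([467.16503849, 263.83463128]), np.float64(50.513718788363434), np.float64(1.3766608320169034), 2605)
```

View pics/w3.png

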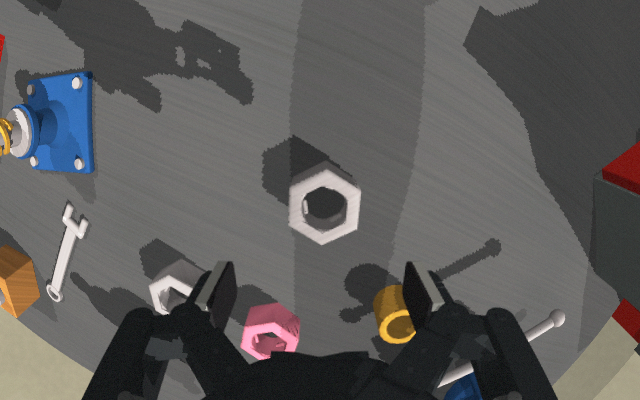

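Directly below the gripper the grey nut is centred at about (325,206), with flats left and right. Pink nut (271,330), sleeve (393,315) and the other nut (175,288) stay clear.

```bash
python3 -m creep '[{"jaw":1,"xyz":[-2,3,45],"angular":[0,0,0.04]},{"jaw":1,"xyz":[-2,3,90],"angular":[0,0,0.04]},{"jaw":1,"xyz":[-2,3,118],"angular":[0,0,0.04]},{"jaw":1,"xyz":[-2,3,125],"angular":[0,0,0.04]},{"jaw":1,"xyz":[-2,3,125],"angular":[0,0,0.04]},{"jaw":-1,"xyz":[-2,3,125],"angular":[0,0,0.04]},{"jaw":-1,"xyz":[-2,3,125],"angular":[0,0,0.04]},{"jaw":-1,"xyz":[-2,3,125],"angular":[0,0,0.04]},{"jaw":-1,"xyz":[-2,3,125],"angular":[0,0,0.04]},{"jaw":-1,"xyz":[-2,3,125],"angular":[0,0,0.04]}]'
python3 -c "
from h import *
s=ctrl.read_state();print(s['qpos'].round(3),s['eef_pos'].round(1),s['tool_rot'].round(4),s['torque'])"
```

```text
clock: 4.97
eef_pos: [467.6, 265.3, 26.8]
tool_rot: [-3.141, 0.002, -2.751]
force: [-0.6, -0.8, 5.4]
width: 56.7
gripper_force: 64.3
[-0.179  0.901 -0.613  1.97   0.955  0.586  0.505] [467.6 265.3  26.8] [-3.1414e+00  2.4000e-03 -2.7512e+00] [-0.17017868  0.10802838 -0.08471473]
```

```bash
python3 -m creep '[{"jaw":-1,"xyz":[0,0,-40],"angular":[0,0,0]},{"jaw":-1,"xyz":[0,0,-90],"angular":[0,0,0]},{"jaw":-1,"xyz":[13,-50,-125],"angular":[0,0,0]},{"jaw":-1,"xyz":[28,-108,-150],"angular":[0,0,0]},{"jaw":-1,"xyz":[43,-167,-165],"angular":[0,0,0]},{"jaw":-1,"xyz":[58,-225,-165],"angular":[0,0,0]},{"jaw":-1,"xyz":[70,-272,-165],"angular":[0,0,0]},{"jaw":-1,"xyz":[76,-298,-165],"angular":[0,0,0]},{"jaw":-1,"xyz":[78,-303,-165],"angular":[0,0,0]},{"jaw":-1,"xyz":[78,-303,-165],"angular":[0,0,0]},{"jaw":-1,"xyz":[78,-303,-165],"angular":[0,0,0]}]'
python3 - <<'E'
from h import *
m,s,im,d=wrist('w4')
s=ctrl.read_state();print(s['qpos'].round(3),s['eef_pos'].round(1),s['tool_rot'].round(4),s['torque'].round(3),s['width'])
W=world(np.load('w4.npz')); z=s['eef_pos'][2]-26.8+38
print('top z exp',z); print(nutfit(W,s['eef_pos'][:2],z-4,z+4))
E
```

```text
clock: 6.35
eef_pos: [510.0, -43.1, 190.6]
tool_rot: [3.141, 0.001, -2.748]
force: [0.2, 0.5, -4.1]
width: 57.0
gripper_force: 68.0
[ 0.611  0.666 -0.901  1.947  0.686  0.869  1.307] [510.  -43.1 190.5] [ 3.1411e+00  5.0000e-04 -2.7478e+00] [ 0.018 -0.022  0.022] 57.24790038768232
top z exp 201.74357765197698
(array([509.21072024, -43.61039697]), np.float64(50.94381607767542), np.float64(61.31802940726513), 8121)
```

View pics/w4.png

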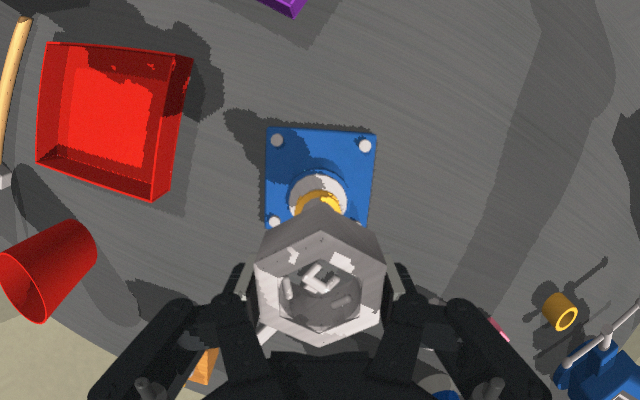

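The nut is held between the pads at (320,290), and the stand's gauge lies under its front edge at (318,200). The tray is at (115,120).

```bash
python3 - <<'E'
from h import *
f=np.load('w4.npz');W=world(f); Rt=R.from_euler('xyz',f['rot']).as_matrix(); L=(W-f['eef'])@Rt
k=L[(abs(L[:,2]+11)<4)&(np.abs(L[:,1])<38)&(np.abs(L[:,0])<45)]
for y0 in (-12,-8,-4,0,4,8,12):
    q=k[abs(k[:,1]-y0)<1]; print(y0,q[:,0].min().round(1),q[:,0].max().round(1),((q[:,0].min()+q[:,0].max())/2).round(2))
for x0 in(-18,18):
    q=k[abs(k[:,0]-x0)<1.5]; print('x',x0,q[:,1].min().round(1),q[:,1].max().round(1))
# rest of scene: foot seen here
G=W[(abs(W[:,2]-12)<3)&(np.hypot(*(W[:,:2]-[510,-45]).T)<85)][:,:2]; print(cv2.minAreaRect(G.astype(np.float32)))
k=W[(W[:,2]>69)&(W[:,2]<74)&(np.hypot(*(W[:,:2]-[510,-45]).T)<40)]; print(k.min(0),k.max(0),len(k))
E
```

```text
-12 -26.4 28.3 0.99
-8 -27.8 30.5 1.32
-4 -30.5 32.6 1.06
0 -32.2 34.5 1.16
4 -29.5 32.5 1.54
8 -27.6 30.1 1.25
12 -27.0 28.1 0.54
x -18 -26.4 27.7
x 18 -29.0 28.7
((509.18170166015625, -45.61248779296875), (108.36637115478516, 110.90998077392578), 19.0975284576416)
[485.73467213 -69.56832628  69.01472317] [528.49251379 -21.61723712  73.98354707] 988
```

```bash
python3 -m creep '[{"jaw":-1,"xyz":[0,-1.6,15],"angular":[0,0,0]},{"jaw":-1,"xyz":[0,-1.6,30],"angular":[0,0,0]},{"jaw":-1,"xyz":[0,-1.6,38],"angular":[0,0,0]},{"jaw":-1,"xyz":[0,-1.6,46],"angular":[0,0,0]},{"jaw":-1,"xyz":[0,-1.6,54],"angular":[0,0,0]},{"jaw":-1,"xyz":[0,-1.6,62],"angular":[0,0,0]},{"jaw":-1,"xyz":[0,-1.6,62],"angular":[0,0,0]}]'
python3 -c "
from h import *
s=ctrl.read_state();print(s['eef_pos'].round(1),s['force'].round(2),s['torque'].round(3))"
```

```text
clock: 7.28
eef_pos: [510.4, -46.3, 127.8]
tool_rot: [3.141, -0.001, -2.75]
force: [-0.6, 0.7, -5.0]
width: 57.0
gripper_force: 67.9
[510.4 -46.3 127.8] [-0.55  0.65 -4.96] [ 0.003  0.013 -0.021]
```

```bash
python3 -m creep '[{"jaw":-1,"xyz":[-0.9,1.6,4],"angular":[0,0,0]},{"jaw":-1,"xyz":[-0.9,1.6,8],"angular":[0,0,0]},{"jaw":-1,"xyz":[-0.9,1.6,12],"angular":[0,0,0]},{"jaw":-1,"xyz":[-0.9,1.6,16],"angular":[0,0,0]},{"jaw":-1,"xyz":[-0.9,1.6,18],"angular":[0,0,0]},{"jaw":-1,"xyz":[-0.9,1.6,18],"angular":[0,0,0]}]'
python3 -c "
from h import *
s=ctrl.read_state();print(s['eef_pos'].round(1),s['force'].round(2),s['torque'].round(3))"
```

```text
clock: 8.02
eef_pos: [511.0, -44.4, 110.2]
tool_rot: [3.141, -0.0, -2.75]
force: [0.1, -0.3, -4.2]
width: 56.8
gripper_force: 67.9
[511.  -44.4 110.2] [ 0.09 -0.27 -4.24] [ 0.017  0.029 -0.014]
```

```bash
python3 -m creep '[{"jaw":-1,"xyz":[0,0,1.5],"angular":[0,0,0]},{"jaw":-1,"xyz":[0,0,3],"angular":[0,0,0]},{"jaw":-1,"xyz":[0,0,4.2],"angular":[0,0,0]},{"jaw":-1,"xyz":[0,0,4.2],"angular":[0,0,0]}]'; python3 -m creep '[{"jaw":-1,"xyz":[0,0,1],"angular":[0,0,0]},{"jaw":-1,"xyz":[0,0,2],"angular":[0,0,0]},{"jaw":-1,"xyz":[0,0,2],"angular":[0,0,0]}]'
```

```text
clock: 8.52
eef_pos: [511.2, -44.4, 107.0]
tool_rot: [-3.14, 0.0, -2.75]
force: [-3.0, -0.6, 5.1]
width: 56.9
gripper_force: 69.4
clock: 8.9
eef_pos: [511.3, -44.4, 106.7]
tool_rot: [-3.139, 0.001, -2.75]
force: [-6.6, -2.0, 22.4]
width: 57.1
gripper_force: 71.4
```

```bash
python3 -m creep '[{"jaw":-1,"xyz":[0,0,-0.9],"angular":[0,0,0.17]},{"jaw":-1,"xyz":[0,0,0],"angular":[0,0,0.34]},{"jaw":-1,"xyz":[0,0,0.8],"angular":[0,0,0.51]},{"jaw":-1,"xyz":[0,0,1.6],"angular":[0,0,0.68]}]'; python3 -c "
from h import *
s=ctrl.read_state();print(s['eef_pos'].round(1),s['force'].round(2),s['torque'].round(3))"
```

```text
clock: 9.4
eef_pos: [511.8, -45.0, 103.9]
tool_rot: [-3.14, 0.003, 2.847]
force: [-2.2, -1.1, 8.7]
width: 57.1
gripper_force: 69.4
[511.8 -45.  103.9] [-2.2  -1.08  8.73] [-0.386  0.501  0.043]
```

```bash
python3 -m creep '[{"jaw":-1,"xyz":[0,-0.4,0.8],"angular":[0,0,0.17]},{"jaw":-1,"xyz":[0,-0.7,1.6],"angular":[0,0,0.34]},{"jaw":-1,"xyz":[0.1,-1.0,2.4],"angular":[0,0,0.51]},{"jaw":-1,"xyz":[0.2,-1.3,3.2],"angular":[0,0,0.68]},{"jaw":-1,"xyz":[0.3,-1.6,4.0],"angular":[0,0,0.85]},{"jaw":-1,"xyz":[0.3,-1.6,4.8],"angular":[0,0,1.02]}]'; python3 -c "
from h import *
s=ctrl.read_state();print(s['eef_pos'].round(1),s['force'].round(2),s['torque'].round(3))"
```

```text
clock: 10.15
eef_pos: [510.5, -45.2, 99.0]
tool_rot: [3.141, 0.0, 1.828]
force: [-3.2, 0.8, 9.0]
width: 57.0
gripper_force: 69.5
[510.5 -45.2  99. ] [-3.2   0.75  8.96] [0.235 0.707 0.057]
```

```bash
P='from h import *
s=ctrl.read_state();print(s["eef_pos"].round(1),s["force"].round(2),s["torque"].round(3),s["qpos"].round(2))'; echo "$P">st.py
python3 -m creep '[{"jaw":-1,"xyz":[0,-0.1,0.5],"angular":[0,0,0.1]},{"jaw":-1,"xyz":[0,-0.2,1.0],"angular":[0,0,0.2]}]'; python3 st.py; python3 -m creep '[{"jaw":-1,"xyz":[0,-0.1,0.5],"angular":[0,0,0.1]}]'; python3 st.py
```

```text
clock: 10.4
eef_pos: [510.5, -45.2, 98.1]
tool_rot: [3.14, -0.0, 1.631]
force: [-2.5, 0.4, 9.8]
width: 56.9
gripper_force: 69.5
[510.5 -45.2  98.1] [-2.5   0.35  9.79] [0.243 0.704 0.023] [ 0.21  0.68 -0.26  2.02  0.36  0.48 -0.26]
clock: 10.52
eef_pos: [510.5, -45.1, 97.7]
tool_rot: [3.14, -0.0, 1.531]
force: [-3.3, 0.3, 13.7]
width: 57.1
gripper_force: 69.9
[510.5 -45.1  97.7] [-3.33  0.34 13.69] [0.281 0.827 0.171] [ 0.19  0.68 -0.23  2.02  0.33  0.47 -0.33]
```

```bash
python3 -m creep '[{"jaw":-1,"xyz":[0,0,0],"angular":[0,0,0.06]}]'; python3 st.py; python3 -m creep '[{"jaw":-1,"xyz":[0,0,0.2],"angular":[0,0,0.06]}]'; python3 st.py
```

```text
clock: 10.65
eef_pos: [510.6, -45.1, 97.7]
tool_rot: [3.14, -0.0, 1.472]
force: [-2.6, 0.5, 8.8]
width: 57.1
gripper_force: 69.8
[510.6 -45.1  97.7] [-2.64  0.52  8.79] [0.216 0.573 0.168] [ 0.18  0.68 -0.22  2.02  0.31  0.47 -0.36]
clock: 10.78
eef_pos: [510.7, -45.0, 97.7]
tool_rot: [3.139, -0.001, 1.413]
force: [-1.7, 0.7, 13.2]
width: 57.1
gripper_force: 69.8
[510.7 -45.   97.7] [-1.74  0.7  13.19] [0.284 0.706 0.202] [ 0.17  0.68 -0.2   2.02  0.29  0.46 -0.4 ]
```

```bash
python3 -m creep '[{"jaw":-1,"xyz":[0,0,0.2],"angular":[0,0,0.08]}]'; python3 st.py|tail -1; python3 -m creep '[{"jaw":-1,"xyz":[0,0,0.2],"angular":[0,0,0.06]}]'; python3 st.py|tail -1
```

```text
clock: 10.9
eef_pos: [510.8, -45.0, 97.7]
tool_rot: [3.139, -0.001, 1.332]
force: [-2.9, 0.8, 14.1]
width: 56.8
gripper_force: 70.0
[510.8 -45.   97.7] [-2.91  0.76 14.13] [0.255 0.771 0.191] [ 0.16  0.68 -0.18  2.02  0.26  0.46 -0.46]
clock: 11.02
eef_pos: [511.0, -45.0, 97.7]
tool_rot: [3.139, -0.001, 1.273]
force: [-3.1, 1.1, 17.1]
width: 56.7
gripper_force: 70.3
[511.  -45.   97.7] [-3.14  1.14 17.11] [0.284 0.907 0.24 ] [ 0.14  0.67 -0.17  2.02  0.24  0.46 -0.5 ]
```

```bash
python3 -m creep '[{"jaw":-1,"xyz":[0,0.2,-0.8],"angular":[0,0,-0.17]},{"jaw":-1,"xyz":[0.1,0.4,-1.2],"angular":[0,0,-0.34]},{"jaw":-1,"xyz":[0.2,0.5,-2],"angular":[0,0,-0.51]},{"jaw":-1,"xyz":[0.3,0.7,-2.8],"angular":[0,0,-0.68]},{"jaw":-1,"xyz":[0.4,0.8,-3.6],"angular":[0,0,-0.85]},{"jaw":-1,"xyz":[0.5,0.9,-4.4],"angular":[0,0,-1.02]},{"jaw":-1,"xyz":[0.7,1,-5.2],"angular":[0,0,-1.19]},{"jaw":-1,"xyz":[0.9,1.1,-6],"angular":[0,0,-1.36]},{"jaw":-1,"xyz":[1,1.1,-6.8],"angular":[0,0,-1.53]},{"jaw":-1,"xyz":[1.2,1.1,-7.6],"angular":[0,0,-1.7]},{"jaw":-1,"xyz":[1.4,1,-8.4],"angular":[0,0,-1.87]},{"jaw":-1,"xyz":[1.6,1,-9.2],"angular":[0,0,-2.04]}]'; python3 st.py|tail -1;
```

```text
clock: 12.52
eef_pos: [511.3, -44.4, 106.1]
tool_rot: [-3.141, 0.0, -2.965]
force: [-3.5, 0.7, 6.5]
width: 56.9
gripper_force: 69.6
[511.3 -44.4 106.1] [-3.46  0.66  6.54] [-0.008  0.771 -0.155] [ 0.5   0.76 -0.73  2.01  0.82  0.69  0.99]
```

```bash
python3 -m creep '[{"jaw":-1,"xyz":[0,0,-1],"angular":[0,0,-0.13]},{"jaw":-1,"xyz":[0,0,-1.8],"angular":[0,0,-0.23]},{"jaw":-1,"xyz":[0,0,-3],"angular":[0,0,-0.23]},{"jaw":-1,"xyz":[0,0,-5],"angular":[0,0,-0.23]}]'; python3 st.py|tail -1;
```

```text
clock: 13.02
eef_pos: [511.3, -44.8, 109.7]
tool_rot: [3.142, -0.0, -2.742]
force: [1.4, 0.7, -5.2]
width: 57.1
gripper_force: 68.1
[511.3 -44.8 109.7] [ 1.39  0.72 -5.18] [ 0.002  0.019 -0.021] [ 0.54  0.78 -0.79  2.    0.85  0.73  1.18]
```

```bash
python3 - <<'E'
from h import *
f=np.load('w4.npz');W=world(f).reshape(400,640,3); im=cv2.imread('pics/w4.png'); hsv=cv2.cvtColor(im,cv2.COLOR_BGR2HSV)
red=((hsv[:,:,0]<8)|(hsv[:,:,0]>172))&(hsv[:,:,1]>150)
k=W[red&(W[:,:,2]>40)&(W[:,:,2]<48)]; k=k[np.hypot(*(k[:,:2]-[520,-302]).T)<150]
print(cv2.minAreaRect(k[:,:2].astype(np.float32)),len(k))
E
```

```text
((520.4254760742188, -301.4700012207031), (150.3526611328125, 191.85003662109375), 6.38990592956543) 2024
```

```bash
python3 -m creep '[{"jaw":-1,"xyz":[0,0,-30],"angular":[0,0,0]},{"jaw":-1,"xyz":[0,0,-60],"angular":[0,0,0]},{"jaw":-1,"xyz":[0,0,-75],"angular":[0,0,0]}]'; python3 st.py|tail -1;
```

```text
clock: 13.4
eef_pos: [512.0, -44.5, 186.1]
tool_rot: [-3.141, 0.002, -2.741]
force: [0.2, -0.6, -5.2]
width: 57.1
gripper_force: 68.2
[512.  -44.5 186.1] [ 0.2  -0.64 -5.22] [-0.045 -0.02  -0.002] [ 0.61  0.68 -0.91  1.95  0.71  0.87  1.3 ]
```

```bash
python3 -m creep '[{"jaw":-1,"xyz":[22,-57,0],"angular":[0,0,0.1]},{"jaw":-1,"xyz":[44,-114,0],"angular":[0,0,0.2]},{"jaw":-1,"xyz":[66,-171,0],"angular":[0,0,0.29]},{"jaw":-1,"xyz":[86,-224,25],"angular":[0,0,0.29]},{"jaw":-1,"xyz":[92,-240,60],"angular":[0,0,0.29]},{"jaw":-1,"xyz":[92,-240,105],"angular":[0,0,0.29]},{"jaw":-1,"xyz":[92,-240,138],"angular":[0,0,0.29]},{"jaw":-1,"xyz":[92,-240,150],"angular":[0,0,0.29]},{"jaw":-1,"xyz":[92,-240,154],"angular":[0,0,0.29]},{"jaw":-1,"xyz":[92,-240,154],"angular":[0,0,0.29]}]'; python3 st.py|tail -1;
```

```text
clock: 14.65
eef_pos: [521.3, -301.7, 31.8]
tool_rot: [-3.141, 0.001, -3.03]
force: [0.8, 0.3, -4.6]
width: 56.7
gripper_force: 67.8
[ 521.3 -301.7   31.8] [ 0.77  0.27 -4.59] [ 0.043 -0.021  0.071] [ 0.88  0.96 -0.67  1.79  0.88  0.72  1.4 ]
```

```bash
python3 -m creep '[{"jaw":-1,"xyz":[0,0,1.5],"angular":[0,0,0]},{"jaw":1,"xyz":[0,0,1.5],"angular":[0,0,0]},{"jaw":1,"xyz":[0,0,1.5],"angular":[0,0,0]},{"jaw":1,"xyz":[0,0,1.5],"angular":[0,0,0]},{"jaw":1,"xyz":[0,0,1.5],"angular":[0,0,0]},{"jaw":1,"xyz":[0,0,-10],"angular":[0,0,0]},{"jaw":1,"xyz":[0,0,-60],"angular":[0,0,0]},{"jaw":1,"xyz":[0,0,-120],"angular":[0,0,0]},{"jaw":1,"xyz":[0,0,-180],"angular":[0,0,0]},{"jaw":1,"xyz":[0,0,-200],"angular":[0,0,0]}]'; python3 - <<'E'
from h import *
m,s,im,d=wrist('w5'); print(s['eef_pos'].round(1),s['tool_rot'].round(3))
print('tray nut',nutfit(world(np.load('w5.npz')),np.array([521,-302]),37,45))
print('nut2',nutfit(world(np.load('w2.npz')),np.array([624,166])))
E
```

```text
clock: 15.9
eef_pos: [522.4, -301.5, 235.6]
tool_rot: [-3.138, 0.006, -3.03]
force: [0.0, 0.6, 0.0]
width: 85.2
gripper_force: 0.0
[ 522.4 -301.5  235.6] [-3.138  0.006 -3.03 ]
tray nut (array([ 520.31280249, -303.05737357]), np.float64(36.32806408257801), np.float64(1.026240196027106), 1550)
nut2 (array([625.66131528, 165.88893899]), np.float64(52.93172528399396), np.float64(1.8828945018469214), 1141)
```

```bash
python3 -m creep '[{"jaw":1,"xyz":[-20,58,0],"angular":[0,0,-0.1]},{"jaw":1,"xyz":[-40,116,0],"angular":[0,0,-0.2]},{"jaw":1,"xyz":[-60,174,0],"angular":[0,0,-0.29]},{"jaw":1,"xyz":[-80,232,0],"angular":[0,0,-0.29]},{"jaw":1,"xyz":[-99,290,0],"angular":[0,0,-0.29]},{"jaw":1,"xyz":[-119,348,0],"angular":[0,0,-0.29]},{"jaw":1,"xyz":[-138,405,20],"angular":[0,0,-0.29]},{"jaw":1,"xyz":[-155,453,50],"angular":[0,0,-0.29]},{"jaw":1,"xyz":[-155,453,85],"angular":[0,0,-0.29]},{"jaw":1,"xyz":[-155,453,85],"angular":[0,0,-0.29]},{"jaw":1,"xyz":[-155,453,85],"angular":[0,0,-0.29]}]'; python3 - <<'E'
from h import *
m,s,im,d=wrist('w6'); print(s['eef_pos'].round(1),s['tool_rot'].round(3))
p,a,c,n=nutfit(world(np.load('w6.npz')),np.array([625,166])); print('nut2',p,a,c,n)
Rt=R.from_euler('xyz',s['tool_rot']).as_matrix(); print('tool delta',Rt.T@(np.r_[p,27]-s['eef_pos']))
E
```

```text
clock: 17.32
eef_pos: [624.5, 165.1, 146.1]
tool_rot: [-3.141, -0.0, -2.742]
force: [-0.4, 0.0, -0.6]
width: 85.6
gripper_force: 0.0
[624.5 165.1 146.1] [-3.141 -0.    -2.742]
nut2 [625.9711091  166.33936351] 52.328628244174844 1.30453794670584 2639
tool delta [ -1.89137732   0.60391626 119.13712086]
```

View pics/w6.png

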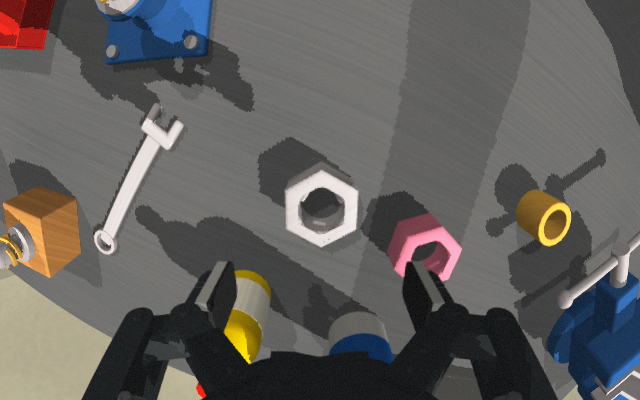

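The nut is centred at (321,208), with the pink nut at (425,248) to its right. The oil bottle (248,310) and spray can (360,335) lie behind the gripper, so I check clearance before descending.

```bash
python3 - <<'E'
from h import *
f=np.load('w6.npz'); Rt=R.from_euler('xyz',f['rot']).as_matrix()
for t in ['oil_bottle','spray_can']:
  for c in ['top','scene']:
    if t=='oil_bottle' or 1:
        im,d=viewer.get_image(c)
        for r in silhouettes(c,t)[:1]:
            p=pts(c,d,r['pixels']); p=p[p[:,2]>30]; print(t,c,r['score'],np.percentile(p,[3,97],axis=0).round().tolist()); L=(p-f['eef'])@Rt; print('  tool xy', np.percentile(L,[3,97],axis=0).round().tolist())
E
```

```text
oil_bottle top 0.74 [[726.0, 108.0, 38.0], [771.0, 154.0, 143.0]]
  tool xy [[-121.0, -102.0, 3.0], [-79.0, -57.0, 108.0]]
oil_bottle scene 0.92 [[743.0, 121.0, 35.0], [782.0, 161.0, 140.0]]
  tool xy [[-136.0, -99.0, 6.0], [-102.0, -53.0, 111.0]]
spray_can top 0.68 [[738.0, 236.0, 64.0], [785.0, 292.0, 195.0]]
  tool xy [[-191.0, 10.0, -49.0], [-149.0, 67.0, 82.0]]
spray_can scene 0.78 [[743.0, 246.0, 41.0], [796.0, 302.0, 191.0]]
  tool xy [[-201.0, 14.0, -45.0], [-149.0, 72.0, 106.0]]
```

```bash
python3 -m creep '[{"jaw":1,"xyz":[-2,0.6,45],"angular":[0,0,0]},{"jaw":1,"xyz":[-2,0.6,88],"angular":[0,0,0]},{"jaw":1,"xyz":[-2,0.6,113],"angular":[0,0,0]},{"jaw":1,"xyz":[-2,0.6,120],"angular":[0,0,0]},{"jaw":1,"xyz":[-2,0.6,120],"angular":[0,0,0]},{"jaw":-1,"xyz":[-2,0.6,120],"angular":[0,0,0]},{"jaw":-1,"xyz":[-2,0.6,120],"angular":[0,0,0]},{"jaw":-1,"xyz":[-2,0.6,120],"angular":[0,0,0]},{"jaw":-1,"xyz":[-2,0.6,120],"angular":[0,0,0]},{"jaw":-1,"xyz":[-2,0.6,120],"angular":[0,0,0]}]'; python3 st.py | tail -1
```

```text
clock: 19.02
eef_pos: [626.9, 167.6, 27.6]
tool_rot: [-3.141, 0.003, -2.741]
force: [-0.5, -1.0, 6.4]
width: 56.8
gripper_force: 65.7
[626.9 167.6  27.6] [-0.48 -0.96  6.41] [-0.064  0.166 -0.034] [ 0.09  1.02 -0.71  1.65  0.87  0.82  0.96]
```

```bash
python3 -m creep '[{"jaw":-1,"xyz":[0,0,-40],"angular":[0,0,0]},{"jaw":-1,"xyz":[0,0,-95],"angular":[0,0,0]},{"jaw":-1,"xyz":[35,-28,-135],"angular":[0,0,0]},{"jaw":-1,"xyz":[80,-64,-155],"angular":[0,0,0]},{"jaw":-1,"xyz":[125,-100,-160],"angular":[0,0,0]},{"jaw":-1,"xyz":[165,-132,-160],"angular":[0,0,0]},{"jaw":-1,"xyz":[185,-147,-160],"angular":[0,0,0]},{"jaw":-1,"xyz":[189,-150,-160],"angular":[0,0,0]},{"jaw":-1,"xyz":[189,-150,-160],"angular":[0,0,0]},{"jaw":-1,"xyz":[189,-150,-160],"angular":[0,0,0]},{"jaw":-1,"xyz":[189,-150,-160],"angular":[0,0,0]}]'; python3 st.py | tail -1; python3 - <<'E'
from h import *
wrist('w7'); f=np.load('w7.npz'); W=world(f); Rt=R.from_euler('xyz',f['rot']).as_matrix(); L=(W-f['eef'])@Rt
k=L[(abs(L[:,2]+11)<4)&(np.abs(L[:,1])<38)&(np.abs(L[:,0])<45)]
print([((q[:,0].min()+q[:,0].max())/2).round(2) for y0 in (-12,-8,-4,0,4,8,12) for q in [k[abs(k[:,1]-y0)<1]]])
E
python3 st.py|tail -1
```

```text
clock: 20.4
eef_pos: [510.9, -43.4, 185.9]
tool_rot: [3.141, 0.001, -2.739]
force: [0.4, -0.7, -4.2]
width: 57.3
gripper_force: 66.9
[510.9 -43.4 185.9] [ 0.4  -0.66 -4.22] [-0.017 -0.012  0.001] [ 0.61  0.68 -0.91  1.95  0.7   0.87  1.3 ]
[np.float64(1.01), np.float64(1.32), np.float64(1.44), np.float64(1.01), np.float64(1.37), np.float64(0.66), np.float64(1.45)]
[510.8 -43.7 185.8] [-0.53  0.18 -4.61] [-0.037 -0.018 -0.031] [ 0.61  0.68 -0.91  1.95  0.7   0.87  1.3 ]
```

```bash
python3 -m creep '[{"jaw":-1,"xyz":[0,0,20],"angular":[0,0,0]},{"jaw":-1,"xyz":[0,0,40],"angular":[0,0,0]},{"jaw":-1,"xyz":[0,0,54],"angular":[0,0,0]},{"jaw":-1,"xyz":[0,0,60],"angular":[0,0,0]},{"jaw":-1,"xyz":[0,0,60],"angular":[0,0,0]}]'; python3 st.py | tail -1
```

```text
clock: 21.08
eef_pos: [510.5, -44.5, 125.7]
tool_rot: [3.141, -0.0, -2.74]
force: [0.2, 0.5, -4.6]
width: 57.3
gripper_force: 66.9
[510.5 -44.5 125.7] [ 0.19  0.46 -4.6 ] [ 0.031 -0.035  0.016] [ 0.56  0.76 -0.82  2.    0.82  0.76  1.21]
```

```bash
python3 -m creep '[{"jaw":-1,"xyz":[-0.5,-0.3,5],"angular":[0,0,0]},{"jaw":-1,"xyz":[-0.5,-0.3,10],"angular":[0,0,0]},{"jaw":-1,"xyz":[-0.5,-0.3,14],"angular":[0,0,0]},{"jaw":-1,"xyz":[-0.5,-0.3,16],"angular":[0,0,0]},{"jaw":-1,"xyz":[-0.5,-0.3,17],"angular":[0,0,0]},{"jaw":-1,"xyz":[-0.5,-0.3,18],"angular":[0,0,0]}]'; python3 st.py | tail -1;  python3 -m creep '[{"jaw":-1,"xyz":[0,0,1],"angular":[0,0,0]},{"jaw":-1,"xyz":[0,0,2],"angular":[0,0,0]},{"jaw":-1,"xyz":[0,0,2],"angular":[0,0,0]}]';python3 st.py | tail -1
```

```text
clock: 21.82
eef_pos: [511.1, -44.8, 107.9]
tool_rot: [-3.142, 0.0, -2.74]
force: [0.2, 0.1, -4.3]
width: 57.2
gripper_force: 66.9
[511.1 -44.8 107.9] [ 0.24  0.15 -4.34] [-0.008  0.012 -0.024] [ 0.54  0.78 -0.79  2.01  0.86  0.72  1.18]
clock: 22.2
eef_pos: [510.9, -44.8, 105.8]
tool_rot: [3.142, -0.0, -2.74]
force: [0.4, 0.6, -4.9]
width: 56.9
gripper_force: 66.9
[510.9 -44.8 105.8] [ 0.35  0.64 -4.94] [ 0.018 -0.007 -0.041] [ 0.54  0.78 -0.79  2.01  0.86  0.72  1.17]
```

Underside is at 12.2 mm over the collar and there is no contact yet, so this nut has a different lug phase.

```bash
python3 -m creep '[{"jaw":-1,"xyz":[0,0,1],"angular":[0,0,0]},{"jaw":-1,"xyz":[0,0,2],"angular":[0,0,0]},{"jaw":-1,"xyz":[0,0,2],"angular":[0,0,0]}]';python3 st.py | tail -1;  python3 -m creep '[{"jaw":-1,"xyz":[0,0,1],"angular":[0,0,0]},{"jaw":-1,"xyz":[0,0,2],"angular":[0,0,0]},{"jaw":-1,"xyz":[0,0,2],"angular":[0,0,0]}]';python3 st.py | tail -1
```

```text
clock: 22.58
eef_pos: [511.1, -44.8, 104.2]
tool_rot: [-3.141, 0.0, -2.74]
force: [-1.4, 0.1, 1.7]
width: 57.2
gripper_force: 67.8
[511.1 -44.8 104.2] [-1.44  0.06  1.71] [-0.089  0.325  0.02 ] [ 0.53  0.79 -0.78  2.01  0.86  0.72  1.17]
clock: 22.95
eef_pos: [511.1, -44.7, 103.9]
tool_rot: [-3.139, 0.0, -2.74]
force: [-6.6, -1.7, 20.8]
width: 57.1
gripper_force: 70.2
[511.1 -44.7 103.9] [-6.58 -1.74 20.77] [-0.291  1.339 -0.023] [ 0.53  0.79 -0.78  2.01  0.87  0.72  1.17]
```

```bash
python3 -m creep '[{"jaw":-1,"xyz":[0,-0.2,-0.9],"angular":[0,0,0.17]},{"jaw":-1,"xyz":[0.1,-0.4,0],"angular":[0,0,0.34]},{"jaw":-1,"xyz":[0.2,-0.5,0.8],"angular":[0,0,0.51]},{"jaw":-1,"xyz":[0.3,-0.7,1.6],"angular":[0,0,0.68]},{"jaw":-1,"xyz":[0.4,-0.8,2.4],"angular":[0,0,0.85]}]';python3 st.py | tail -1; python3 -m creep '[{"jaw":-1,"xyz":[0,-0.1,0.6],"angular":[0,0,0.12]},{"jaw":-1,"xyz":[0,-0.2,1.2],"angular":[0,0,0.24]}]';python3 st.py | tail -1
```

```text
clock: 23.58
eef_pos: [511.2, -45.7, 100.2]
tool_rot: [-3.141, 0.001, 2.687]
force: [-2.9, 0.5, 5.9]
width: 57.1
gripper_force: 68.1
[511.2 -45.7 100.2] [-2.91  0.48  5.9 ] [-0.046  0.645  0.018] [ 0.4   0.73 -0.56  2.01  0.69  0.59  0.48]
clock: 23.82
eef_pos: [511.0, -45.6, 99.0]
tool_rot: [3.142, 0.001, 2.45]
force: [-2.4, 1.2, 5.7]
width: 57.4
gripper_force: 68.2
[511.  -45.6  99. ] [-2.43  1.22  5.66] [0.02  0.706 0.05 ] [ 0.36  0.72 -0.49  2.02  0.62  0.56  0.31]
```

```bash
python3 -m creep '[{"jaw":-1,"xyz":[0,-0.1,0.6],"angular":[0,0,0.12]}]';python3 st.py | tail -1; python3 -m creep '[{"jaw":-1,"xyz":[0,-0.1,0.6],"angular":[0,0,0.12]}]';python3 st.py | tail -1
```

```text
clock: 23.95
eef_pos: [510.8, -45.6, 98.4]
tool_rot: [3.141, 0.001, 2.33]
force: [-2.8, 1.2, 7.5]
width: 57.2
gripper_force: 68.2
[510.8 -45.6  98.4] [-2.85  1.18  7.47] [0.115 0.752 0.069] [ 0.34  0.71 -0.46  2.02  0.59  0.55  0.22]
clock: 24.08
eef_pos: [510.7, -45.5, 97.9]
tool_rot: [3.141, 0.0, 2.21]
force: [-3.0, 1.0, 7.6]
width: 56.9
gripper_force: 68.3
[510.7 -45.5  97.9] [-2.98  1.05  7.57] [0.131 0.737 0.025] [ 0.32  0.7  -0.43  2.02  0.56  0.53  0.13]
```

```bash
python3 -m creep '[{"jaw":-1,"xyz":[0,-0.1,0.6],"angular":[0,0,0.12]},{"jaw":-1,"xyz":[0,-0.2,1.2],"angular":[0,0,0.24]}]';python3 st.py | tail -1;python3 -m creep '[{"jaw":-1,"xyz":[0,-0.1,0.6],"angular":[0,0,0.12]},{"jaw":-1,"xyz":[0,-0.2,1.1],"angular":[0,0,0.24]}]';python3 st.py | tail -1
```

```text
clock: 24.32
eef_pos: [510.6, -45.5, 96.7]
tool_rot: [3.141, 0.0, 1.97]
force: [-2.9, 1.6, 8.5]
width: 57.1
gripper_force: 68.4
[510.6 -45.5  96.7] [-2.92  1.63  8.5 ] [0.23  0.753 0.009] [ 0.28  0.7  -0.36  2.02  0.49  0.51 -0.04]
clock: 24.58
eef_pos: [510.8, -45.4, 95.7]
tool_rot: [3.14, -0.0, 1.73]
force: [-2.0, 0.0, 7.5]
width: 56.5
gripper_force: 68.4
[510.8 -45.4  95.7] [-1.98  0.05  7.53] [0.269 0.595 0.073] [ 0.23  0.69 -0.3   2.02  0.41  0.48 -0.21]
```

```bash
python3 -m creep '[{"jaw":-1,"xyz":[0,-0.1,0.6],"angular":[0,0,0.12]},{"jaw":-1,"xyz":[0,-0.1,1.1],"angular":[0,0,0.22]}]';python3 st.py | tail -1;python3 -m creep '[{"jaw":-1,"xyz":[0,0,0.4],"angular":[0,0,0.08]}]';python3 st.py | tail -1
```

```text
clock: 24.82
eef_pos: [510.9, -45.5, 94.6]
tool_rot: [3.14, -0.0, 1.51]
force: [-0.8, 1.4, 8.3]
width: 57.0
gripper_force: 68.3
[510.9 -45.5  94.6] [-0.83  1.38  8.26] [0.225 0.493 0.009] [ 0.19  0.69 -0.24  2.02  0.34  0.47 -0.36]
clock: 24.95
eef_pos: [511.0, -45.6, 94.3]
tool_rot: [3.14, -0.0, 1.431]
force: [-2.5, 0.6, 8.0]
width: 57.1
gripper_force: 68.4
[511.  -45.6  94.3] [-2.49  0.56  8.01] [0.182 0.552 0.022] [ 0.18  0.68 -0.22  2.02  0.31  0.46 -0.41]
```

Free well past the bind height, with about 0.7 mm to go.

```bash
python3 -m creep '[{"jaw":-1,"xyz":[0,0,0.4],"angular":[0,0,0.08]}]';python3 st.py | tail -1;python3 -m creep '[{"jaw":-1,"xyz":[0,0,0.3],"angular":[0,0,0.06]}]';python3 st.py | tail -1;
```

```text
clock: 25.08
eef_pos: [510.8, -45.6, 93.8]
tool_rot: [3.14, -0.001, 1.351]
force: [-1.8, 0.4, 8.1]
width: 57.0
gripper_force: 68.3
[510.8 -45.6  93.8] [-1.85  0.37  8.13] [0.238 0.524 0.029] [ 0.17  0.68 -0.2   2.03  0.28  0.46 -0.46]
clock: 25.2
eef_pos: [510.8, -45.5, 93.5]
tool_rot: [3.14, -0.001, 1.292]
force: [-3.0, 0.9, 8.2]
width: 56.8
gripper_force: 68.3
[510.8 -45.5  93.5] [-2.97  0.88  8.16] [0.173 0.587 0.03 ] [ 0.16  0.68 -0.18  2.03  0.26  0.45 -0.5 ]
```

```bash
python3 -m creep '[{"jaw":-1,"xyz":[0,0,0.2],"angular":[0,0,0.06]}]';python3 st.py | tail -1;python3 -m creep '[{"jaw":-1,"xyz":[0,0,0.2],"angular":[0,0,0.06]}]';python3 st.py | tail -1;
```

```text
clock: 25.32
eef_pos: [510.8, -45.5, 93.4]
tool_rot: [3.14, -0.001, 1.232]
force: [-2.3, 1.4, 10.9]
width: 56.6
gripper_force: 68.5
[510.8 -45.5  93.4] [-2.34  1.36 10.9 ] [0.296 0.717 0.142] [ 0.15  0.68 -0.17  2.03  0.24  0.45 -0.54]
clock: 25.45
eef_pos: [510.7, -45.4, 93.4]
tool_rot: [3.14, -0.001, 1.173]
force: [-2.7, 0.1, 12.9]
width: 57.1
gripper_force: 68.8
[510.7 -45.4  93.4] [-2.67  0.15 12.86] [0.397 0.744 0.195] [ 0.13  0.68 -0.15  2.03  0.22  0.45 -0.58]
```

```bash
python3 -m creep '[{"jaw":-1,"xyz":[0,0,0],"angular":[0,0,0.06]}]';python3 st.py | tail -1;python3 -m creep '[{"jaw":1,"xyz":[0,0,0],"angular":[0,0,0]},{"jaw":1,"xyz":[0,0,-1],"angular":[0,0,0]},{"jaw":1,"xyz":[0,0,-1],"angular":[0,0,0]},{"jaw":1,"xyz":[0,0,-1],"angular":[0,0,0]},{"jaw":1,"xyz":[0,0,-20],"angular":[0,0,0]},{"jaw":1,"xyz":[0,0,-70],"angular":[0,0,0]},{"jaw":1,"xyz":[0,0,-120],"angular":[0,0,0]},{"jaw":1,"xyz":[0,0,-150],"angular":[0,0,0]},{"jaw":1,"xyz":[0,0,-150],"angular":[0,0,0]},{"jaw":1,"xyz":[0,0,-150],"angular":[0,0,0]}]'; python3 - <<'E'
from h import *
m,s,im,d=wrist('w8'); W=world(np.load('w8.npz'))
print('home',nutfit(W,np.array([510,-45]),100,108))
k=W[(np.hypot(*(W[:,:2]-[510,-45]).T)>20)&(np.hypot(*(W[:,:2]-[510,-45]).T)<27)&(W[:,2]>90)]; print('top z (104 home)',np.percentile(k[:,2],[5,50,95]))
cv2.imwrite('pics/w8c.png',cv2.resize(im[:,:,::-1][80:320,150:490],None,fx=2,fy=2))
E
```

```text
clock: 25.58
eef_pos: [510.7, -45.3, 93.4]
tool_rot: [3.141, -0.001, 1.113]
force: [-2.6, 0.3, 11.6]
width: 57.0
gripper_force: 68.8
[510.7 -45.3  93.4] [-2.56  0.26 11.56] [0.316 0.68  0.17 ] [ 0.12  0.68 -0.13  2.03  0.2   0.44 -0.62]
clock: 26.82
eef_pos: [509.6, -46.3, 241.3]
tool_rot: [-3.14, 0.001, 1.113]
force: [-0.2, -0.2, -0.8]
width: 85.2
gripper_force: 0.0
home (array([509.79081602, -46.47159973]), np.float64(31.51989201644413), np.float64(1.6162065545023376), 2402)
top z (104 home) [102.69910535 311.03984771 320.8280746 ]
```

View pics/w8c.png

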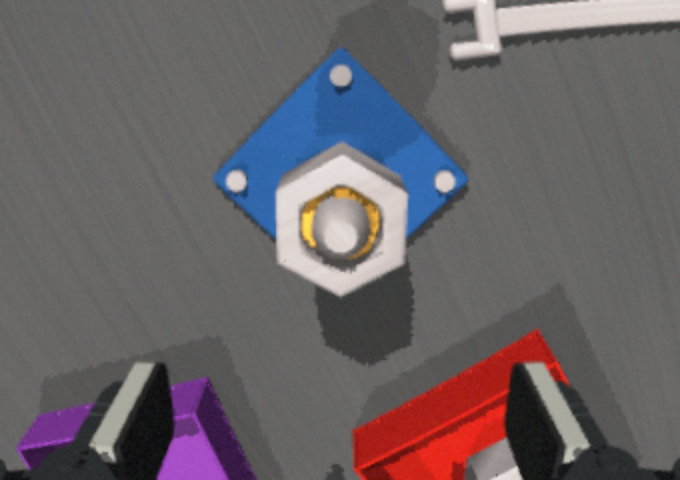

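The nut sits upright over the gauge at (342,222) in the crop, and the other nut lies in the red tray. I'll check its height, then hand in.

```bash
python3 - <<'E'
from h import *
W=world(np.load('w8.npz')); r=np.hypot(*(W[:,:2]-[509.8,-46]).T); k=W[(r>21)&(r<27)&(W[:,2]>90)&(W[:,2]<115)]
print(np.percentile(k[:,2],[10,50,90]))
s=ctrl.read_state(); print(s['force'],s['clock'])
if abs(np.median(k[:,2])-104)<2.5: print(ctrl.finish_job())
E
```

```text
[103.23135187 104.12798031 104.99939553]
[-0.30514669 -0.34156766  0.22447833] 26.875
the job is handed in; nothing more can be done
None
```

The job is handed in at about 27 s of the 72 s. The second nut tried, which stood beside the pink look-alike, is screwed fully home on the gauge (top face measured 104.1 mm up, 104 expected). The first nut bound about 5 mm short of the collar and is in the red reject tray.

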